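# Lay the ribbed straightedge flush along a clamped key lever

## Robot

A 7-joint arm with a two-finger parallel gripper is mounted at the origin on the work surface. World frame = base frame: x ahead of the robot, y to its left, z up, the work surface at z = 0. Lengths are in m, angles in rad, forces in N, time in s.
With the tool pointing down it reaches from about 0.4 to 0.9 m from the base axis. Payload 5.5 kg.
Tool frame: the origin (TCP) lies midway between the tips of the shut fingers; the grasp point (between the pads) lies 19 mm behind it (manip.grip_depth is the distance from the TCP to the grasp point, in m); z points along the fingers, x is the direction in which the jaws open and shut, and the axes are right-handed (so a half turn about z gives the same grasp; the last joint's range is limited). The gripper opens to 92 mm and grips with 3 to 60 N. Pads are 19 mm wide; open, the fingers measure 130 mm over their backs; the gripper's body (75 mm by 190 mm) begins 47 mm behind the grasp point.
Start: joints at [-1.04, 0.501, -0.427, 1.55, 0.221, 1.138, -0.21], TCP at [0.172, 0.627, 0.227] pointing down, gripper open.
Joint ranges: [-2.88, 2.88], [-0.31, 2.03], [-1.54, 1.56], [0.2, 2.42], [-1.41, 4.55], [0.19, 2.02], [-2.57, 2.57]. Speed limits (rad/s): [2.57, 2.57, 3.14, 3.14, 3.14, 3.14, 3.14].

## Interface

Orientations are given as a unit quaternion [x, y, z, w].
In Python, from bench import manip, effector, viewer gives the robot as it stands. Calls block until the motion is done:
- manip.move_pose(position, orientation): joint-space move of the TCP to a pose.
- manip.servo_line(position, ori=None, vel=0.15): straight line of the TCP; ori=None keeps the orientation; vel is the mean speed in m/s.
- manip.movej(angles): joint-space move.
- effector.open_jaws() and effector.close(f_grip=None): open the fingers fully, or close them until they stop; f_grip is the grip in N (None keeps the last).
- manip.sleep(seconds).
- manip.solve_ik(position, orientation): joint angles nearest the present ones, or None.
- viewer.get_image(name): name is "side" or "top"; returns the picture (480x640x3 uint8, red, green, blue); there is no depth.
- viewer.get_calibration(name): a dict with "vfov" (degrees; the focal length in pixels is half the picture's height over the tangent of half this angle, whatever the lens; pixels are square), "cx", "cy" (the principal point, pixels), "eye" and "attitude" of the camera in the world. Camera axes: x right, y down, z forward; pixel columns grow to the right and rows downward; lengths in m; the calibration is good to about 2 mm. A picture is of the moment at which its call begins. get_calibration takes no time and is no camera call.
A pose or a line that the arm cannot do raises manip.PlanningError and nothing moves.
- manip.hand_in(): hands the job in, once; it reports no verdict.
Readings, each from a call of its own:
- manip.current_clock(): time.
- manip.current_q(): joint angles.
- manip.current_joint_velocities(): joint speeds.
- manip.current_tau(): joint torques, N m.
- manip.current_tool_pos(): TCP position.
- manip.current_tcp_rot(): TCP orientation.
- manip.current_force(): force on the tool from outside, world axes, zero at the start.
- manip.current_wrist_torque(): the same for the moment, N m.
- manip.current_finger_gap(): finger opening in m.
Only numpy, scipy, OpenCV 4.12 (cv2) and the standard library are available. Lean on these libraries where they do the work, as an engineer would, in place of code of your own. Each camera call takes 0.05 s, during which the arm holds its last target. There are 200 camera calls.

## Task

Check the clamped beech key lever for straightness: lift the ribbed straightedge out of its wooden trough and put it down, without dropping it, flat on its broad blade with the rib standing up, on the open bench clear of the key, and let go of it. Then take it again by its rib and lay its free edge gently flush along the key's long side that has no cramps, its whole length beside the key, flat on the bench, and let go. Leave the loose things lying around where they are.

Things in the scene. Friction and masses are not known exactly. Their poses are not given: they have to be found in the camera images.
- straightedge: Loose aluminium L-bar, 200 mm, 0.22 kg: blade 50 wide, 5 thick; along one edge a rib 6 thick stands 24 out of one face. Origin: mid-length, outer corner of smooth back and rib edge. x along it, z to the free edge (blade z 0..50, y -5..0), rib along -y (y -29..-5, z 0..6). At the start z is up, it stands on the rib in the trough, free edge 55 above the bench. Flat with rib up: -y up, z level
- edge_near (a point): End of the straightedge's free working edge at x = -100 mm, in the middle of the 5 mm thickness
- edge_far (a point): End of the straightedge's free working edge at x = +100 mm, in the middle of the 5 mm thickness
- rib (a point): Middle of the straightedge's rib (half its length, height and thickness), 47 mm from the free edge; axes as the straightedge's. Lying flat, the rib's top is 29 mm above the bench. Tipped more than about 25 degrees from upright towards its smooth back, its corner on the bench, the straightedge falls over onto the blade by itself
- trough: Fixed dark wooden trough, open on top, 236 x 52 mm outside and 22 mm high, walls 6 mm (ends 8 mm), floor 5 mm thick; long side along its x. Origin: centre of its underside. The straightedge stands in it, rib towards the trough's -y, blade near its +y wall
- key: Clamped beech key lever fixed to the bench: bar 380 x 22 x 22 mm (with a bone cover at the -x end, a button and a brass stud on top: up to 32 high); two black cramps, up to 48 high, on its +y side at x = -165 and 165, reach over its top. Origin: centre of its underside, x along it. Its free side, without cramps, is the plane y = -11 mm and faces the trough
- tin: Bystander: round lidded copper tin, 68 mm across, 31 mm high, near the trough; origin at the centre of its underside
- jig: Bystander: brass boring jig, a 50 x 40 mm plate with a raised end, 32 mm high, beyond the key's far end; origin at the centre of its underside
- awl: Bystander: bone-handled voicing awl 155 mm long, 18 mm thick, lying on the cramp side of the key; origin under it, 75 mm from the handle's end
- spare_key: Bystander: loose short beech key lever 220 x 24 x 32 mm, at the left of the bench; origin at the centre of its underside
- hammer_block: Bystander: small wooden hammer block 70 x 30 x 38 mm, at the far side of the bench; origin at the centre of its underside
Things that resemble listed ones, but are neither listed nor needed, are in the scene too. What is shaped like the straightedge but red is not meant.

How it is judged:
By the outcome, as a careful person would: the job done as asked, in the order asked, and still so for the second after the job is handed in, with the robot touching nothing.
It also fails if it takes over 58 s, if anything falls off the work surface, if the arm or the gripper's body presses on something with over 40 N, if the wrist force passes 120 N, or if a joint passes its speed limit or range.

## Working session

There is one attempt and no reset: what is moved stays moved. The work goes in short steps, each a Python script; the robot and the scene stay as the last script left them, time stands still between calls to the robot, and variables do not carry over. Pictures are saved under pics/ and viewed, about 8 in all and at most 12, crops included, and the job is handed in when it is done.

```bash
mkdir -p pics
python3 - <<'E'
from bench import manip, viewer
import cv2
for n in("top","side"):
    cv2.imwrite(f"pics/{n}0.png",viewer.get_image(n)[:,:,::-1]); print(viewer.get_calibration(n))
print(manip.current_clock(),manip.current_tool_pos(),manip.current_tcp_rot())
E
```

```text
{'vfov': 56.661719512553226, 'cx': 322.0272915557706, 'cy': 244.21881808049082, 'eye': array([0.39915838, 0.02166287, 1.0566526 ]), 'attitude': array([-0.70261615,  0.70710191, -0.06093055,  0.05123383])}
{'vfov': 48.126558559645744, 'cx': 333.0584210839486, 'cy': 244.0464960618528, 'eye': array([ 0.23056223, -0.7796293 ,  1.10535379]), 'attitude': array([ 0.9273735 , -0.16774355,  0.05766274, -0.3294169 ])}
0.1 [0.17182557 0.62621466 0.22578066] [ 7.95146306e-01  6.06416990e-01 -7.29464576e-04  5.04896931e-04]
```

View pics/top0.png

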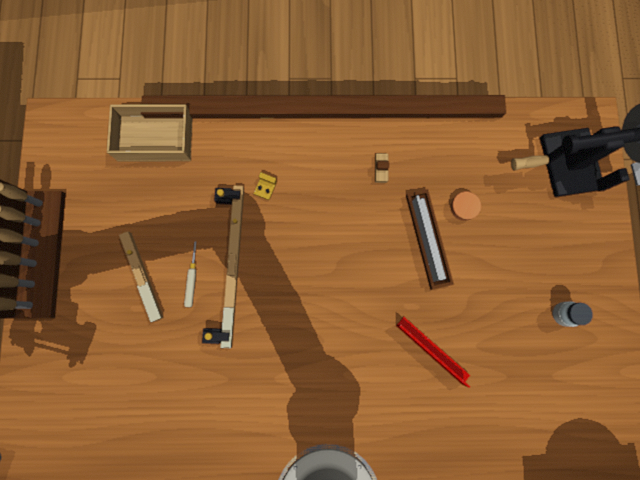

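View pics/side0.png

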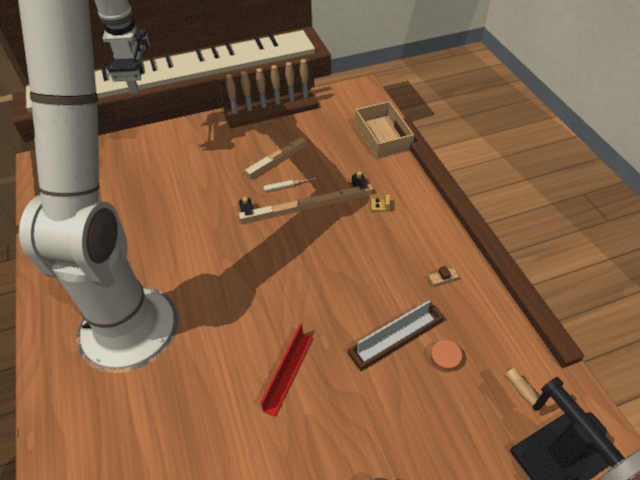

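The straightedge is the grey-white bar standing in the dark trough at top (430,238) and side (397,330). The red L-shaped bar at top (433,350) is the decoy. The clamped key is the bar with two black cramps at top (232,265). The bar at (140,278) has no cramps, so it is the spare. I'll confirm these with one enlarged crop.

```bash
cat > h.py <<'E'
import numpy as np, cv2
from scipy.spatial.transform import Rotation as R
from bench import manip, effector, viewer
def rays(n,uv):
    c=viewer.get_calibration(n); f=240/np.tan(np.radians(c['vfov']/2)); uv=np.atleast_2d(uv).astype(float)
    d=np.c_[(uv[:,0]-c['cx'])/f,(uv[:,1]-c['cy'])/f,np.ones(len(uv))]
    return np.array(c['eye']), R.from_quat(c['attitude']).apply(d)
def onplane(n,uv,z):
    e,d=rays(n,uv); return e+d*((z-e[2])/d[:,2])[:,None]
def proj(n,p):
    c=viewer.get_calibration(n); f=240/np.tan(np.radians(c['vfov']/2))
    q=R.from_quat(c['attitude']).inv().apply(np.atleast_2d(p)-c['eye']); return q[:,:2]/q[:,2:]*f+[c['cx'],c['cy']]
def grab(n,name):
    im=viewer.get_image(n)[:,:,::-1].copy(); cv2.imwrite(f'pics/{name}.png',im); return im
E
python3 - <<'E'
from h import *
t=cv2.imread('pics/top0.png'); s=cv2.imread('pics/side0.png')
z=lambda im,x,y,w,h,k:cv2.resize(im[y:y+h,x:x+w],None,fx=k,fy=k,interpolation=cv2.INTER_CUBIC)
a=z(t,395,180,65,120,5); b=z(t,195,175,55,180,600/180); c=z(s,340,290,115,85,2.5)
o=np.zeros((600,800,3),np.uint8); o[:600,:325]=a; o[:b.shape[0],330:330+b.shape[1]]=b; o[:c.shape[0],512:512+c.shape[1]]=c[:,:288]
cv2.imwrite('pics/crop0.png',o)
for n,u,zz in(('top',[[232,186],[227,346],[408,192],[448,286]],.022),('side',[[372,190],[240,221],[441,316],[361,367]],.022)): print(n,onplane(n,u,zz).round(4))
E
```

```text
top [[ 0.7073  0.2217  0.022 ]
 [ 0.3325  0.2238  0.022 ]
 [ 0.6909 -0.201   0.022 ]
 [ 0.4648 -0.2857  0.022 ]]
side [[ 0.7058  0.1917  0.022 ]
 [ 0.3274  0.2091  0.022 ]
 [ 0.6948 -0.2461  0.022 ]
 [ 0.4702 -0.3004  0.022 ]]
```

View pics/crop0.png

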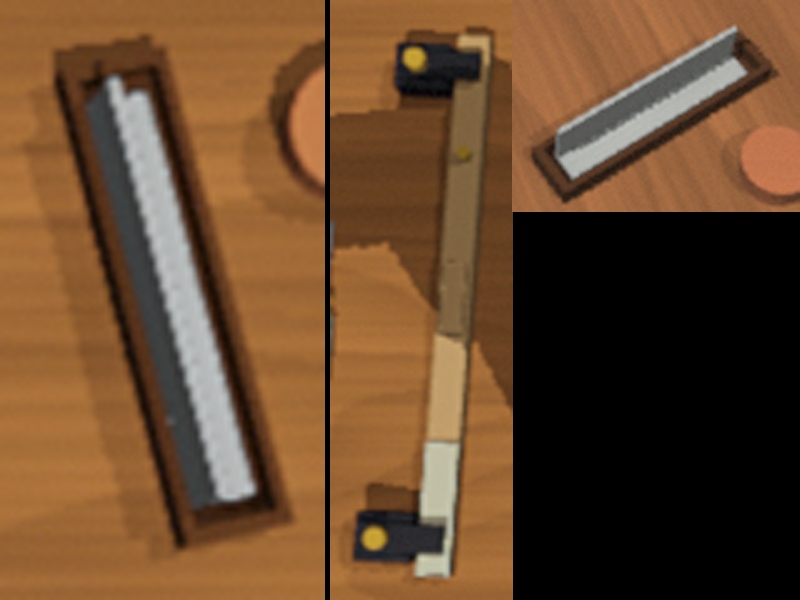

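The crop shows the silver L-bar in the trough: the blade is on the +y (key) side and the rib points to -y, as described. The key's -x bone end is near the robot, its cramps are on +y, and its free side faces the trough. Next I'll cast rays from both views.

Run:
```python
from h import *
t=lambda p:(395+p[0]/5,180+p[1]/5); s=lambda p:(340+(p[0]-512)/2.5,290+p[1]/2.5); k=lambda p:(195+(p[0]-330)/3.3333,175+p[1]/3.3333)
show=lambda m,a:print(m,(a*1000).round(1).tolist())
A=[t((114,77)),t((212,502))];B=[s((737,29)),s((557,133))]
for n,p in(('top',A),('side',B)):
    q=onplane(n,p,.055); show(n+' edge',q); d=q[0]-q[1]; print(np.linalg.norm(d)*1000,np.degrees(np.arctan2(d[1],d[0])))
# triangulate
for a,b in zip(A,B):
    e1,d1=rays('top',a);e2,d2=rays('side',b); M=np.c_[d1[0],-d2[0]]; x=np.linalg.lstsq(M,e2-e1,rcond=None)[0]
    show('tri',np.array([e1+d1[0]*x[0],e2+d2[0]*x[1]]))
show('trough rim',onplane('top',[t((58,52)),t((160,40)),t((290,518)),t((180,545))],.022))
show('trough side',onplane('side',[s((742,35)),s((775,72)),s((568,198)),s((533,152))],.022))
K=[k((490,38)),k((452,576))]
show('key right z0',onplane('top',K,0)); show('key right z22',onplane('top',K,.022))
show('key left z22',onplane('top',[k((458,110)),k((424,445)),k((436,340))],.022))
# side crop of key for viewing
im=cv2.imread('pics/side0.png')[165:235,225:385]; cv2.imwrite('pics/keyside.png',cv2.resize(im,None,fx=5,fy=5,interpolation=cv2.INTER_CUBIC))
```

```text
top edge [[673.4, -216.4, 55.0], [475.4, -252.6, 55.0]]
201.21576116987617 10.353039389560054
side edge [[674.9, -218.9, 55.0], [478.3, -260.4, 55.0]]
200.9430173700311 11.918149361082907
tri [[674.2, -217.1, 51.9], [676.0, -217.5, 52.4]]
tri [[476.1, -255.1, 45.6], [480.4, -256.0, 46.2]]
trough rim [[694.9, -197.7, 22.0], [700.7, -247.3, 22.0], [470.3, -297.7, 22.0], [458.1, -245.7, 22.0]]
trough side [[690.2, -209.0, 22.0], [700.4, -256.3, 22.0], [471.1, -306.3, 22.0], [458.8, -254.1, 22.0]]
key right z0 [[712.8, 199.0, 0.0], [326.9, 217.3, 0.0]]
key right z22 [[706.2, 195.3, 22.0], [328.4, 213.3, 22.0]]
key left z22 [[653.2, 217.0, 22.0], [416.7, 234.7, 22.0], [489.0, 228.3, 22.0]]
```

View pics/keyside.png

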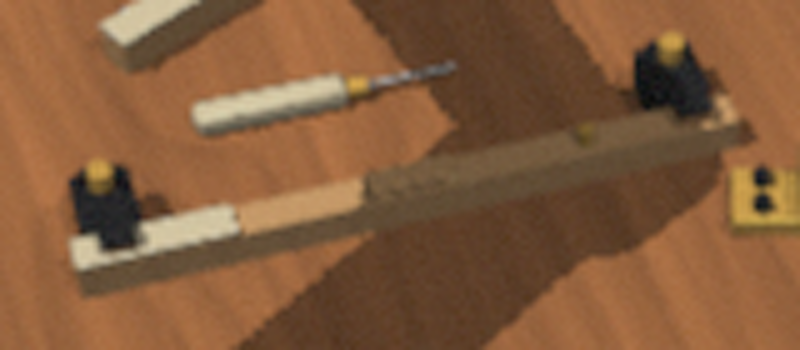

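```bash
cat >> h.py <<'E'
def tool(yaw,tilt=0):
    "jaw axis = bar y (normal) for bar x at yaw [deg]; tilt: bar top leans towards +y_se"
    n=R.from_euler('z',yaw,degrees=True)
    base=np.c_[[0,1,0],[1,0,0],[0,0,-1]]
    return (n*R.from_euler('x',-tilt,degrees=True)*R.from_matrix(base)).as_quat()
def st(m=''):
    print(m,'t',round(manip.current_clock(),2),'p',np.round(manip.current_tool_pos(),4),'F',np.round(manip.current_force(),1),'gap',round(manip.current_finger_gap()*1000,1))
E
cat > linefit.py <<'E'
from h import *
def edge(im,a,b,half=3,skip=()):
    "strongest gradient across line a-b -> fitted (vx,vy,x0,y0)"
    g=cv2.cvtColor(im,cv2.COLOR_BGR2LAB).astype(np.float32); a,b=map(np.array,(a,b)); d=(b-a)/np.linalg.norm(b-a); n=np.array([-d[1],d[0]])
    s=np.arange(-half-1,half+1.01,.25); L=np.linspace(.04,.96,120); pts=[]
    for l in L:
        P=a+(b-a)*l+s[:,None]*n; v=cv2.remap(g,P[:,0].astype(np.float32)[None],P[:,1].astype(np.float32)[None],cv2.INTER_LINEAR)[0]
        gr=np.linalg.norm(v[4:]-v[:-4],axis=1); w=gr**4; pts.append(a+(b-a)*l+n*((w*(s[4:]+s[:-4])/2).sum()/w.sum()))
    pts=np.array(pts,np.float32); f=cv2.fitLine(pts,cv2.DIST_HUBER,0,.1,.01).ravel()
    r=np.abs((pts-f[2:])@np.array([-f[1],f[0]])); f=cv2.fitLine(pts[r<.6],cv2.DIST_L2,0,.01,.01).ravel()
    p=lambda q:f[2:]+f[:2]*((np.array(q)-f[2:])@f[:2]); return np.array([p(a),p(b)]),(r<.6).mean()
E
python3 - <<'E'
from linefit import *
T=cv2.imread('pics/top0.png');S=cv2.imread('pics/side0.png')
def rep(m,n,p,z):
    e,q=edge(T if n=='top' else S,*p); w=onplane(n,e,z); d=w[0]-w[1]; print(m,n,(w[:,:2]*1000).round(1).tolist(),'yaw',np.degrees(np.arctan2(d[1],d[0])).round(2),'q',round(q,2))
rep('key free top22','side',((372,190.6),(240.6,219)),.022)
rep('key free bot0','side',((368,196.6),(242,223.8)),0)
rep('key right z0','top',((242.6,190),(231.9,346)),0)
rep('key right z0 lit','top',((236,285),(231.9,346)),0)
# IK checks
for m,p,o in(('above',(.5755,-.2365,.16),tool(11.5)),('grasp',(.5755,-.2365,.038),tool(11.5)),('tilt',(.52,.035,.03),tool(-3,27)),('key',(.578,.16,.01),tool(-3)) ): print(m,manip.solve_ik(p,o))
E
```

```text
key free top22 side [[706.0, 194.3], [330.9, 217.7]] yaw -3.57 q 0.61
key free bot0 side [[695.5, 196.0], [331.9, 215.8]] yaw -3.13 q 0.88
key right z0 top [[703.7, 200.5], [331.3, 220.0]] yaw -3.0 q 0.94
key right z0 lit top [[471.9, 212.0], [331.4, 221.1]] yaw -3.74 q 1.0
above [ 0.15157702  0.49546199  0.2611315   1.7034807  -0.15016531  0.96225708
  2.24027277]
grasp [ 0.33074184  0.64717232  0.02150001  1.75700688 -0.01927489  0.7376171
  2.13367016]
tilt [-0.27005157  0.66036546 -0.17677408  1.9056414   0.66874359  0.93818644
  0.59587663]
key [-0.11367153  0.67832729 -0.26530282  1.81290563  0.26314775  0.68478921
  0.99057213]
```

Run:
```python
from h import *
o=tool(11.5)
manip.move_pose([.5755,-.2365,.15],o); st('above')
manip.servo_line([.5755,-.2365,.038],vel=.12); st('down')
effector.close(f_grip=35); st('closed')
manip.servo_line([.5755,-.2365,.16],vel=.1); st('lifted')
grab('top','t1'); s=grab('side','s1')
cv2.imwrite('pics/s1c.png',np.hstack([cv2.resize(s[200:400,280:480],(560,560),interpolation=cv2.INTER_CUBIC)]))
```

```text
above t 3.43 p [ 0.576  -0.2354  0.15  ] F [ 0.4 -0.1  0.4] gap 91.6
down t 4.52 p [ 0.5762 -0.2369  0.0388] F [-0.   0.6  0.4] gap 91.6
closed t 5.82 p [ 0.5753 -0.2364  0.0378] F [-1.   0.6 -1.7] gap 4.7
lifted t 7.18 p [ 0.5749 -0.2363  0.1591] F [ 0.4 -0.4 -1.2] gap 4.9
```

View pics/s1c.png

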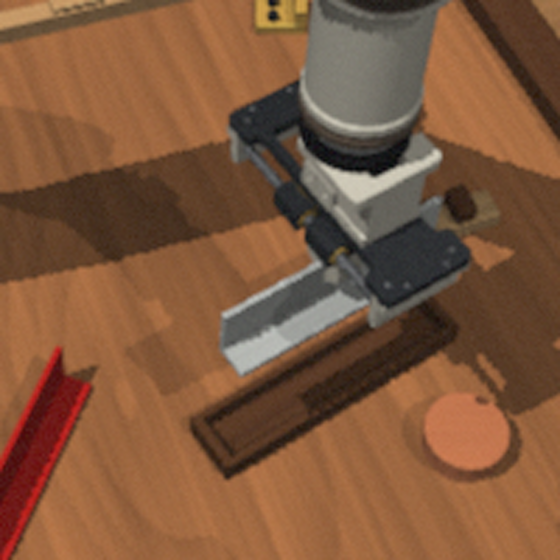

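The bar is held at a 4.9 mm gap, level, and clear of the trough. Next I'll tilt it towards its back, set its corner on the bench and release. The opening lower finger will then let the blade down.

Run:
```python
from h import *
yaw,th=-3.1,27.5
Rse=R.from_euler('z',yaw,degrees=True)*R.from_euler('x',-th,degrees=True)
C=np.array([.52,.02,0]); off=Rse.apply([0,-.0025,.0328]); o=tool(yaw,th); print(off)
P=C+off
manip.servo_line([.57,-.2,.2],vel=.2)
manip.move_pose(P+[0,0,.12],o); st('over')
manip.servo_line(P+[0,0,.012],vel=.12); manip.sleep(.2); f0=manip.current_force()[2]; st('near')
for dz in np.arange(.009,-.0025,-.0015):
    manip.servo_line(P+[0,0,dz],vel=.03); 
    f=manip.current_force()[2]; print(round(dz*1e3,1),round(f,1),manip.current_tool_pos()[2].round(4))
    if f-f0>1.5: break
st('touch')
s=grab('side','s2'); cv2.imwrite('pics/s2c.png',cv2.resize(s[170:370,180:400],(660,600),interpolation=cv2.INTER_CUBIC))
```

```text
[0.00069912 0.01290891 0.03024833]
over t 8.82 p [0.521  0.031  0.1501] F [-0.  -0.9 -1.7] gap 4.9
near t 10.07 p [0.5212 0.0332 0.0429] F [-0.  -0.5 -1. ] gap 4.8
9.0 -1.4 0.0392
7.5 -1.4 0.0376
6.0 -2.6 0.0361
4.5 -1.8 0.0347
3.0 -1.3 0.0331
1.5 -1.4 0.0317
0.0 -1.5 0.0303
-1.5 10.1 0.03
touch t 12.07 p [0.5209 0.0331 0.03  ] F [-3.2  3.  10.1] gap 4.8
```

View pics/s2c.png

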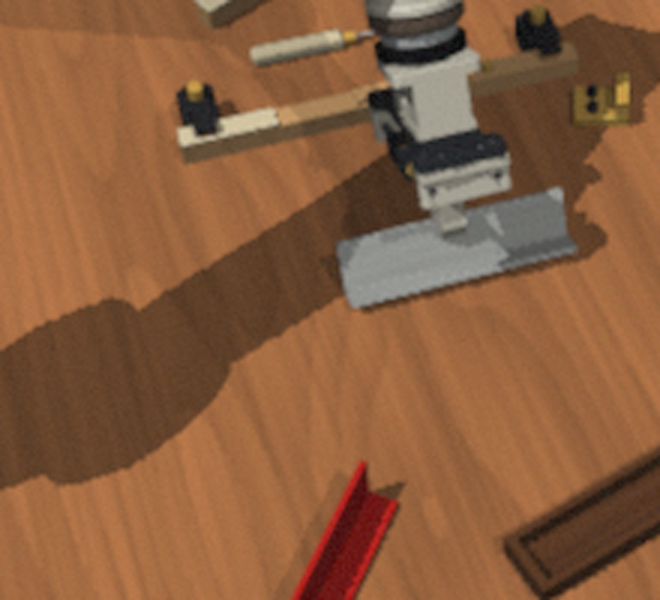

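Run:
```python
from h import *
p=np.array([.5207,.0329,.0308]); manip.servo_line(p,vel=.03); manip.sleep(.2); st('pre')
effector.open_jaws(); st('open'); manip.sleep(.3); st()
s=grab('side','s3'); grab('top','t3'); cv2.imwrite('pics/s3c.png',cv2.resize(s[170:370,180:400],(660,600),interpolation=cv2.INTER_CUBIC))
```

```text
pre t 12.57 p [0.5205 0.0328 0.0306] F [-0.7  0.  -1.6] gap 4.7
open t 13.98 p [0.5207 0.0328 0.0308] F [-0.4 -0.3  0.2] gap 91.4
 t 14.28 p [0.5207 0.0329 0.0308] F [ 0.1 -0.8 -1.1] gap 92.0
```

View pics/s3c.png

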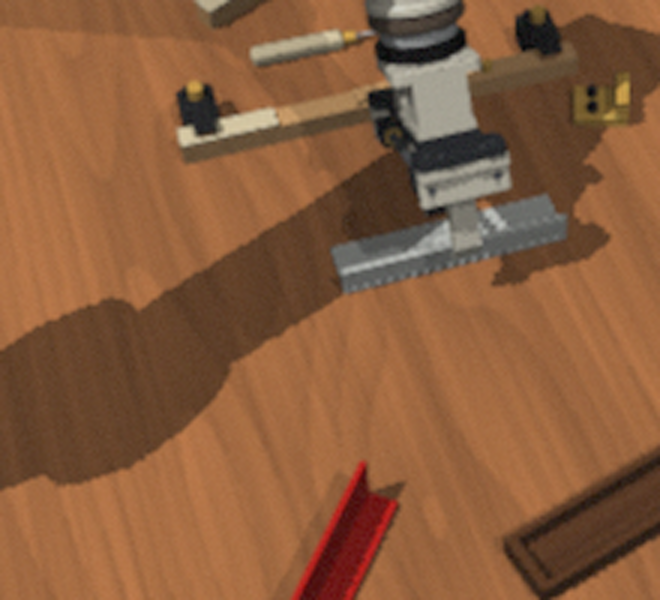

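The side view shows it lying on its blade with the rib up, facing us around crop (450,255), and the jaws open around it. I'll retract along the tool axis and measure it.

Run:
```python
from h import *
p=manip.current_tool_pos(); a=R.from_quat(manip.current_tcp_rot()).apply([0,0,-1])
manip.servo_line(p+a*.09,vel=.15); manip.move_pose([.50,-.12,.25],tool(-3.1)); st('up')
s=grab('side','s4'); t=grab('top','t4')
q=proj('top',[[.62,.02,.0],[.42,.02,0],[.62,.08,0]]); print(q)
x,y=262,180
o=np.hstack([cv2.resize(t[180:310,255:345],(415,600),interpolation=cv2.INTER_CUBIC),cv2.resize(s[200:290,275:385],(385,315),interpolation=cv2.INTER_CUBIC)]) if 0 else None
A=cv2.resize(t[180:310,260:340],None,fx=4.6,fy=4.6,interpolation=cv2.INTER_CUBIC); B=cv2.resize(s[220:290,280:380],None,fx=4,fy=4,interpolation=cv2.INTER_CUBIC)
o=np.zeros((600,800,3),np.uint8); o[:A.shape[0],:A.shape[1]]=A; o[:B.shape[0],390:390+B.shape[1]]=B; cv2.imwrite('pics/c4.png',o)
```

```text
up t 16.11 p [ 0.4995 -0.1187  0.2487] F [-0.7 -0.4  0.6] gap 91.8
[[316.29398667 223.1857732 ]
 [316.75126027 306.54691761]
 [291.50052573 223.29898199]]
```

View pics/c4.png

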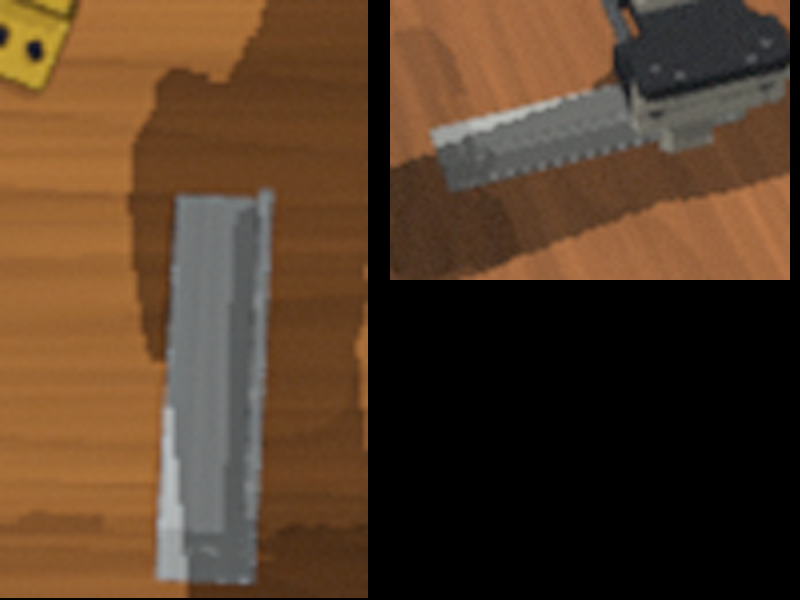

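It lies flat with the rib standing up on the -y side. In the top crop the free edge runs (177,197)–(156,580) and the rib's outer line (274,190)–(254,582). Now I'll measure it and take it by the rib.

Run:
```python
from linefit import *
T=cv2.imread('pics/t4.png'); k=lambda p:(260+p[0]/4.6,180+p[1]/4.6)
def rep(m,p,z):
    e,q=edge(T,*p); w=onplane('top',e,z); d=w[0]-w[1]; y=np.degrees(np.arctan2(d[1],d[0])); print(m,(w[:,:2]*1000).round(1).tolist(),'len',np.linalg.norm(d).round(4),'yaw',y.round(2),'q',round(q,2)); return w,y
a,ya=rep('free',(k((177,197)),k((156,580))),.005); b,yb=rep('rib',(k((274,190)),k((254,582))),.029)
yaw=(ya+yb)/2; n=np.array([-np.sin(np.radians(yaw)),np.cos(np.radians(yaw))])
ca,cb=a.mean(0)[:2],b.mean(0)[:2]; print('width',(ca-cb)@n*1000,yaw)
c=(ca-.047*n+cb+.003*n)/2; print('rib centre',c)
o=tool(yaw); P=np.r_[c,.15]
manip.move_pose(P,o); manip.servo_line(np.r_[c,.013],vel=.12); st('down')
effector.close(f_grip=30); st('closed'); print(manip.current_tool_pos())
manip.servo_line(np.r_[c,.023],vel=.05); manip.sleep(.2); st('lift')
s=grab('side','s5'); t=grab('top','t5')
```

```text
free [[620.1, 64.6], [421.4, 74.7]] len 0.199 yaw -2.91 q 0.88
rib [[618.5, 14.6], [419.5, 24.2]] len 0.1992 yaw -2.77 q 1.0
width 50.308909525205465 -2.841267162249064
rib centre [0.51882114 0.0225492 ]
down t 18.23 p [0.5195 0.0225 0.0137] F [-0.6  0.5  0.6] gap 92.3
closed t 19.52 p [0.5188 0.0226 0.013 ] F [ 0.3  0.4 -0.9] gap 5.9
[0.51881893 0.02260834 0.01298983]
lift t 20.07 p [0.5187 0.0226 0.0229] F [ 0.4  0.2 -1.9] gap 5.6
```

Run:
```python
from h import *
yaw=-3.1; n=np.array([-np.sin(np.radians(yaw)),np.cos(np.radians(yaw)),0]); K=np.array([.5785,.2048,0]); o=tool(yaw)
S=K-n*(.047+.030)
z=np.array([0,0,1.])
manip.servo_line(S+z*.023,o,vel=.12); manip.servo_line(S+z*.0135,vel=.05); manip.sleep(.1); st('stage'); 
for h in(.0130,.0124,.0118):
    manip.servo_line(S+z*h,vel=.02)
    f=manip.current_force()[2]; print(h,f)
    if f>0: break
effector.open_jaws(); manip.servo_line(S+z*.0243,vel=.05); st('regrip')
effector.close(f_grip=15); manip.sleep(.2); st('shallow'); f0=manip.current_force()@n
for d in np.r_[np.arange(.005,.024,.006),np.arange(.024,.040,.001)]:
    manip.servo_line(S+n*d+z*.0243,vel=.04); f=manip.current_force()@n-f0
    if d>.02: print(round(d*1e3,1),round(f,1),end='; ')
    if f<-4: break
st('contact'); grab('top','t6'); s=grab('side','s6'); cv2.imwrite('pics/s6c.png',cv2.resize(s[150:290,220:400],None,fx=4,fy=4,interpolation=cv2.INTER_CUBIC))
```

```text
stage t 21.75 p [0.5739 0.1276 0.0131] F [-0.1 -0.2 -2.1] gap 5.7
0.013 -1.5686378196179163
0.0124 4.623281279862489
regrip t 24.03 p [0.5749 0.1281 0.025 ] F [ 0.7 -0.1 -0.2] gap 92.1
shallow t 25.52 p [0.5743 0.1279 0.0243] F [0.4 0.5 0.7] gap 5.8
23.0 0.2; 24.0 -0.9; 25.0 -0.7; 26.0 -2.2; 27.0 -1.2; 28.0 -1.5; 29.0 -2.3; 30.0 -4.8; contact t 28.45 p [0.576  0.1572 0.0243] F [-0.3 -4.2  0.4] gap 5.6
```

View pics/s6c.png

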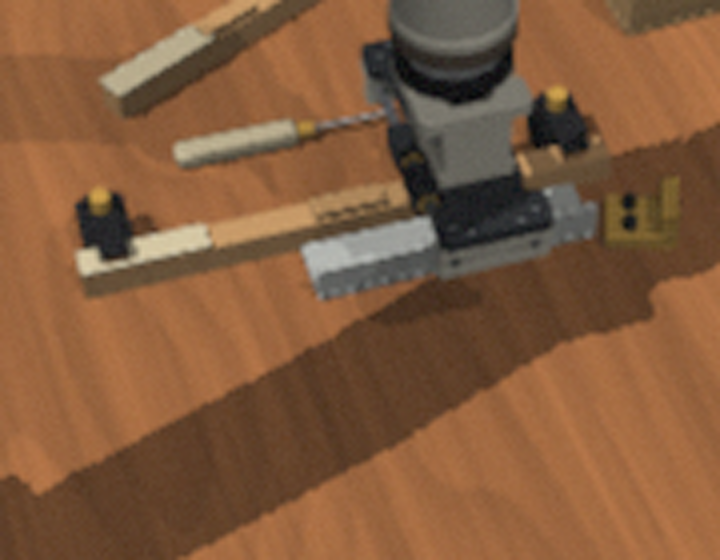

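It is close to flush, and the bar's far end comes near the jig at crop (640,215). I'll release, back off, and check that the jig is unmoved and how flush the edge is.

Run:
```python
from h import *
effector.open_jaws(); st('open'); p=manip.current_tool_pos(); manip.servo_line([p[0],p[1],.12],vel=.15)
manip.move_pose([.45,.0,.2],tool(-3.1)); st('away')
t=grab('top','t7'); s=grab('side','s7'); t4=cv2.imread('pics/t4.png'); t0=cv2.imread('pics/top0.png')
def jig(im):
    h=cv2.cvtColor(im[160:210,245:285],cv2.COLOR_BGR2HSV); m=cv2.inRange(h,(20,150,60),(35,255,255)); M=cv2.moments(m,True); return M['m00'],M['m10']/M['m00']+245,M['m01']/M['m00']+160
for i in (t0,t4,t): print(jig(i))
A=cv2.resize(t[170:320,215:295],None,fx=4,fy=4,interpolation=cv2.INTER_CUBIC);B=cv2.resize(s[175:240,280:380],None,fx=4.6,fy=4.6,interpolation=cv2.INTER_CUBIC)
o=np.zeros((600,800,3),np.uint8); o[:A.shape[0],:A.shape[1]]=A; o[:B.shape[0],330:330+B.shape[1]]=B; cv2.imwrite('pics/c7.png',o)
```

```text
open t 29.95 p [0.5759 0.1579 0.0243] F [-0.3 -0.7 -0. ] gap 91.9
away t 31.62 p [0.4508 0.0011 0.1998] F [ 0.1 -0.3  0.3] gap 91.6
(363.0, 265.1129476584022, 185.46831955922866)
(364.0, 265.08516483516485, 185.49175824175825)
(363.0, 265.1349862258953, 185.5068870523416)
```

View pics/c7.png

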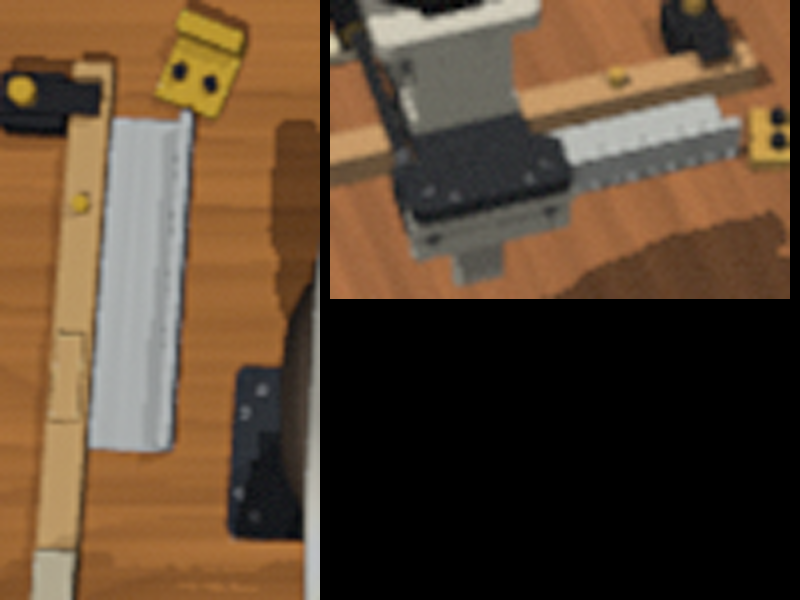

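The jig is unmoved and the straightedge lies flat beside the key. There may be a hair of gap at the near end, top crop (88,445). A gentle centred nudge on the rib with closed fingers will square it up.

Run:
```python
from linefit import *
yaw=-3.1; n=np.array([-np.sin(np.radians(yaw)),np.cos(np.radians(yaw)),0]); Q=np.array([.574,.1575,0]); z=np.array([0,0,1.])
effector.close(f_grip=10)
b=Q-n*.040; manip.move_pose(b+z*.08,tool(yaw)); manip.servo_line(b+z*.015,vel=.1); manip.sleep(.2); f0=manip.current_force()@n; st('start')
for d in np.r_[.010,.014,np.arange(.015,.026,.0007)]:
    manip.servo_line(b+n*d+z*.015,vel=.03); f=manip.current_force()@n-f0; print(round(d*1e3,1),round(f,1),end='; ')
    if f<-6: break
st('push'); manip.sleep(.3); st()
manip.servo_line(b+z*.015,vel=.05); manip.servo_line(b+z*.15,vel=.2); manip.move_pose([.45,-.15,.25],tool(yaw)); effector.open_jaws(); st('away')
t=grab('top','t8'); s=grab('side','s8')
A=cv2.resize(t[180:300,220:290],None,fx=5,fy=5,interpolation=cv2.INTER_CUBIC);B=cv2.resize(s[170:240,280:380],None,fx=4.4,fy=4.4,interpolation=cv2.INTER_CUBIC)
o=np.zeros((600,800,3),np.uint8); o[:A.shape[0],:A.shape[1]]=A; o[:B.shape[0],355:355+B.shape[1]]=B; cv2.imwrite('pics/c8.png',o)
for nm in('t7','t8'):
    T=cv2.imread(f'pics/{nm}.png'); k=lambda p:(215+p[0]/4,170+p[1]/4)
    for m,p,zz in(('edge',(k((111,120)),k((89,445))),.005),('rib',(k((193,112)),k((175,448))),.029)):
        e,q=edge(T,*p); w=onplane('top',e,zz); d=w[0]-w[1]; print(nm,m,(w[:,:2]*1e3).round(1).tolist(),np.degrees(np.arctan2(d[1],d[0])).round(2),round(q,2))
    e,q=edge(T,k((85,460)),k((76,580))); w=onplane('top',e,0); print('key near',(w[:,:2]*1e3).round(1).tolist())
```

```text
start t 34.99 p [0.5725 0.1177 0.0157] F [0.3 0.5 0.1] gap 0.6
10.0 -1.0; 14.0 -1.0; 15.0 -1.2; 15.7 -1.1; 16.4 -0.7; 17.1 -1.4; 17.8 -1.4; 18.5 -1.3; 19.2 -1.2; 19.9 -0.9; 20.6 -2.3; 21.3 -5.4; 22.0 -6.5; push t 38.51 p [0.5729 0.1376 0.015 ] F [-0.5 -5.9  1.9] gap 0.4
 t 38.81 p [0.5729 0.1376 0.015 ] F [-0.4 -5.7  2.2] gap 0.6
away t 42.87 p [ 0.45 -0.15  0.25] F [0.6 0.1 0.9] gap 91.4
t7 edge [[677.3, 199.2], [480.4, 208.8]] -2.78 1.0
t7 rib [[675.7, 147.5], [476.7, 157.7]] -2.94 1.0
key near [[472.0, 212.2], [402.0, 216.3]]
t8 edge [[677.3, 199.2], [480.4, 208.8]] -2.79 1.0
t8 rib [[675.7, 147.5], [476.7, 157.7]] -2.94 1.0
key near [[472.0, 212.2], [402.0, 216.2]]
```

View pics/c8.png

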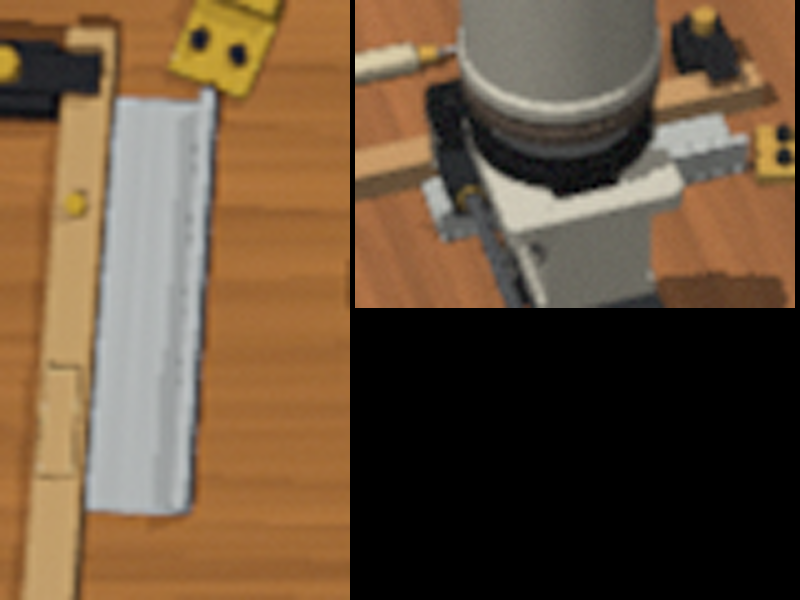

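Run:
```python
from h import *
manip.hand_in(); st('done')
```

```text
the job is handed in; nothing more can be done
the job is handed in; nothing more can be done
```

The straightedge now lies flat, rib up, with its free edge against the key's cramp-free side. I handed the job in at about 43 s, with the gripper open and away from everything.

**What I did**
- **Lifting out and laying down:** I took the straightedge by its blade, lifted it out of the trough and tilted it 27.5° towards its back. I touched its corner to the bench at about 10 N, eased up about half a millimetre and released it. I meant the opening lower finger to let the blade down; I have no picture of the fall itself. The next pictures showed it flat with the rib up, about 0.14 m from the key.
- **Laying it along the key:** I picked it up by the rib and set it down about 30 mm from the key. I then re-gripped it higher on the rib, so the opening fingers would clear the key, and slid it over to about 5 N of contact. After letting go, I pushed once on the middle of the rib with closed fingers, at about 6 N.

**Last checks**
- **Flushness:** the 6 N push did not move it (line fits before and after agree within 0.1 mm). If only one end had been touching, the push should have turned it.
- **Straightedge angle:** it reads about -2.9° against -3.0° to -3.7° for the key, and the key edge fitted as bench level leaves an apparent 2–3 mm gap. I put this down to that fit probably mixing the key's top and bottom edges. The cameras alone do not prove flushness to the millimetre.
- **Bystanders:** the jig, close to the straightedge's far end, moved by less than 0.1 pixel. The others looked undisturbed where visible, but I did not measure them.

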